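Click a battery pack into the charging dock and start it

ROBOT

A 6-joint arm with a two-finger parallel gripper is mounted at the origin on the work surface. World frame = base frame: x ahead of the robot, y to its left, z up, the work surface at z = 0. Lengths are in m, angles in rad, forces in N, time in s.
With the tool pointing down it reaches from about 0.35 to 0.975 m from the base axis. Payload 4.9 kg.
Tool frame: the origin (TCP) lies at the very end of the fingers, on their centre line; the grasp point (between the pads) lies 19 mm behind it; z points along the fingers, y is the direction in which the jaws open and shut (so a half turn about z gives the same grasp; the last joint's range is limited). The gripper opens to 85 mm and grips with 20 to 120 N. Pads are 22 mm wide; open, the fingers measure 114 mm over their backs; the gripper's body (76 mm by 85 mm) begins 54 mm behind the grasp point. The pads swing forward as they close: fully open they stand 13 mm farther back than shut.
Start: joints at [-1.303, 0.053, 1.613, -0, 1.476, -0.119], TCP at [0.236, -0.579, 0.231] pointing down, gripper open.
Joint ranges: [-3.01, 3.01], [-1.01, 2.22], [0.06, 2.58], [-1.02, 4.17], [0.09, 2.62], [-3.14, 3.14]. Speed limits (rad/s): [2.57, 2.57, 3.14, 3.14, 3.14, 3.14].

INTERFACE

Orientations are given as a unit quaternion [w, x, y, z].
In Python, from plant import state, eyes, job_done gives the robot as it stands.
- The arm moves only by the tool apply_moves, never from a script. Its argument "commands" is a list of rows, each an object with "linear": the shift along the tool's x, y, z in m, a list of three; "delta_rot": the turn, a rotation vector about the tool's x, y, z in degrees, a list of three; "fingers": the closure in counts, from 0 (fully open) to 255 (shut). In form: [{"linear": [x, y, z], "delta_rot": [wx, wy, wz], "fingers": fingers}, ...]. A call has exactly 8 rows; each row is the pose to reach, as a shift and turn from the pose commanded when the call began, along the tool's axes at that moment; what a row does not reach only later rows make up. A row lasts 1/10 s, in which the tool goes at most 50 mm and 8.59 degrees, less where a joint would pass 70% of its speed; a pose out of reach is approached as far as the arm can. A call with a gripper value outside its range is refused whole. The fingers move at their own pace and stop on an object; the grip force is fixed at half the most. Time passes only in rows, so rows that repeat a pose let the fingers close, or fill a call up. It gives the time, the measured TCP pose, the force and the opening at its end, in the units of the state.
- state(): the state, without advancing time (a new reading comes with each control period).
- eyes.grab_frame(name): name is "scene" or "top"; returns the picture (480x640x3 uint8, red, green, blue); there is no depth.
- eyes.camera_params(name): a dict with "fx", "fy", "cx", "cy" (pixels), "k1" (the pictures are not rectified: a ray, as slopes to the right and down, at radius r is drawn at 1 + k1 r^2 times it, then the intrinsics apply), "position" and "rotation" of the camera in the world. Camera axes: x right, y down, z forward; pixel columns grow to the right and rows downward; lengths in m; the calibration is good to about 2 mm. A picture is of the moment at which its call begins. camera_params takes no time and is no camera call.
- job_done(): hands the job in, once; it reports no verdict.
The state is a dict: "time": time; "joint_pos": joint angles; "joint_vel": joint speeds; "joint_efforts": joint torques, N m; "tool_pos": TCP position; "tool_rot": TCP orientation; "contact_force": force on the tool from outside, world axes, zero at the start; "ft_torque": the same for the moment, N m; "gripper_width": opening from 0.0 (shut) to 1.0 (fully open).
Only numpy, scipy, OpenCV 4.12 (cv2) and the standard library are available. Lean on these libraries where they do the work, as an engineer would, in place of code of your own. Each camera call takes 0.05 s, during which the arm holds its last target.

TASK

Put the notched two-cell battery pack on charge: stand it in the charging dock's bay with its notch towards the sprung ball in the bay wall, and press it straight down until the ball clicks into the notch and holds it. Feel for the click and stop there: do not force the pack. Then press the dock's start key fully down, let go of everything, and leave the other things on the bench where they are.

Things in the scene. Friction and masses are not known exactly. Their poses are not given: they have to be found in the camera images.
- pack_centre (a point): Two-cell battery pack: upright black plastic block 42 mm long (x) x 24 mm thick (y) x 100 mm tall (z), about 200 g, standing on the bench. This point is its centre, half-way up, 50 mm above the underside. Ribs on the broad faces (+y, -y) near the top, for gripping. On its +x side, the notch side, the last 8 mm of the top face is stepped down 3 mm: seen from above.
- pack_foot (a point): Centre of the underside of that pack, 50 mm below its centre, same axes. The bottom edges are bevelled 2.5 mm in over the lowest 5 mm. Clicked home in the bay, this point is somewhere from 42 to 68 mm below the rim, as the ball is set, and 32 to 58 mm of the pack stand out.
- pack_notch (a point): Centre of the notch's floor, in the pack's narrow +x side face: a straight groove over the full 24 mm thickness, 4 mm deep, from 31 to 39 mm above the underside.
- bay_mouth (a point): Charging dock: fixed box 150 (x) x 100 (y) x 82 mm high, black console half at -x, grey half with the bay at +x. This point: centre of the bay's mouth in the flat top, 82 mm above the bench. The bay is 43.5 (x) x 25.5 mm (y), straight down, rim bevelled 1.5 mm. The box reaches 110 mm from here to -x and 40 mm to +x. It is spoilt by more than some 25 N of push.
- catch_ball (a joint): Steel ball, 9 mm across, 4 mm out of the bay's +x end wall (hexagon nut outside), set by hand in a slot for various packs, 7 to 33 mm below the rim: the depth of the click is not known beforehand. Value: m pushed back, 0 right out, about 0.002 with the pack's side on it, under 0.001 in the notch; 5 to 8 N. The push on the pack, 1 to 12 N, falls 2 to 5 N as it clicks, then rises steeply.
- bay_floor (a point): Centre of the bay's hard floor, 72 mm below the rim, deeper than the pack's home place. Two brass contact blades on it, sprung up with 1 to 3 N, meet the pack from 39 mm below the rim on and bear it up against the ball.
- start_key (a joint): How far the start key is pressed down, m: 0 up, 0.004 fully down (0.003 is enough); sprung, about 1.5 N to begin and 4 N fully down.
- key_top (a point): Centre of the top of the start key: grey rectangular cap 22 mm (x) x 28 mm (y) on the black console, standing 6 mm above the dock's flat top, 91 mm from the bay's centre along the dock's -x.
- slim_pack: A single-cell pack, black, 24 x 24 mm and 70 mm tall, upright, without a notch: not the one wanted, leave it alone. Origin at the centre of its underside.
- tape: Roll of grey tape lying flat, 92 mm across, 24 mm high; leave alone. Origin at the centre of its underside.
- screwdriver: Screwdriver with an orange handle, 170 mm long, lying flat; leave alone. Origin at its middle, on the bench, x towards the tip.
- board: Small circuit board 80 x 60 mm on 10 mm brass standoffs, 24 mm high with its parts; leave alone. Origin at the centre of its underside, on the bench.
There are look-alikes about, which are no part of the job. What is shaped like the part that bears pack_centre but red is not meant.

How it is judged:
On the way, in this order (a step that is already met when the one before it is completed fails the run):
1. the pack's foot is in the bay, pushing the ball back (z of pack_foot in the frame of bay_mouth between -0.04 and -0.008 m and horizontal distance between pack_foot and bay_mouth below 0.004 m and value of joint catch_ball above 0.0012 m), for 0.1 s.
2. the pack is home and the ball has clicked into its notch (z of pack_foot in the frame of bay_mouth between -0.07 and -0.04 m and value of joint catch_ball below 0.001 m), for 0.2 s.
3. the start key is pressed fully down (value of joint start_key above 0.003 m), for 0.05 s.
At the end, for the whole second after the job is handed in: The pack stands upright in the bay, let go and at rest, its underside 40 to 70 mm below the rim and within 3 mm of the bay's centre, the ball out in its notch (pushed back less than 1 mm); the start key is up again (all of step 2 and horizontal distance between pack_foot and bay_mouth below 0.003 m and angle between pack_foot's own z axis and vertical below 0.05 rad and angle between the x axis of pack_foot and the x axis of bay_mouth, either way round below 0.12 rad and value of joint start_key below 0.001 m and linear speed of pack below 0.01 m/s); the robot touches nothing.
It fails at once if the dock is forced: all the contact forces on it add up to more than 50 N (a push of some 25 N on pack, rim or key stays below that) (contact force between charger and anything else above 50 N).
It fails at once if the slim pack is disturbed (distance of slim_pack from where it was at the start of the episode above 0.015 m or angle between slim_pack's own z axis and vertical above 0.3 rad).
It fails at once if the tape, screwdriver or board is moved more than 15 mm (distance of any of tape, screwdriver, board from where it was at the start of the episode above 0.015 m).
It also fails if it takes over 72 s, if anything falls off the work surface, if the arm or the gripper's body presses on something with over 40 N, if the wrist force passes 120 N, or if a joint passes its speed limit or range.

## Working session

There is one attempt and no reset: what is moved stays moved. The work goes in short steps, Python scripts to look and compute and a tool call to move; the robot and the scene stay as the last step left them, time stands still between calls to the robot, and variables do not carry over. Pictures are saved under pics/ and viewed, and the job is handed in when it is done.

Besides the shell and the picture viewer there is one more tool, called after "Emit:" as name(argument=value, ...) on one line, values as JSON. apply_moves: Moves the arm, as the interface text tells. Its arguments: {"type":"object","properties":{"commands":{"type":"array","items":{"type":"object","properties":{"linear":{"type":"array","items":{"type":"number"}},"delta_rot":{"type":"array","items":{"type":"number"}},"fingers":{"type":"number"}}}}},"required":["commands"]}

```bash
mkdir -p pics; ls; python3 - <<'E'
from plant import state, eyes
import cv2
for n in ("scene","top"):
    im=eyes.grab_frame(n); cv2.imwrite(f"pics/{n}0.png",im[:,:,::-1]); print(n,eyes.camera_params(n))
print(state())
E
```

```text
pics
scene {'fx': 559.5137348930954, 'fy': 559.5137348930954, 'cx': 308.91045868126736, 'cy': 235.17764288407022, 'k1': -0.005972417349099028, 'position': array([ 0.98848918, -0.74621537,  0.73041378]), 'rotation': array([-0.42226363,  0.87035978,  0.2241044 , -0.11808685])}
top {'fx': 573.7963616901764, 'fy': 573.7963616901764, 'cx': 321.9908782511169, 'cy': 243.11069317486027, 'k1': -0.1385945973127253, 'position': array([ 0.51134596, -0.03759967,  1.21119787]), 'rotation': array([-0.02224575,  0.71680666, -0.69660946,  0.02070268])}
{'time': 0.1, 'joint_pos': array([-1.30300662e+00,  5.32820647e-02,  1.61415199e+00, -1.86387135e-05,
        1.47600360e+00, -1.19005596e-01]), 'joint_vel': array([-0.00126141, -0.00249677, -0.00249985,  0.00123645,  0.00187068,
       -0.00151195]), 'joint_efforts': array([-1.52610623e-04, -3.94904995e+01, -3.71363640e+01, -2.21184018e-04,
        3.92855087e-03,  2.20145847e-05]), 'tool_pos': array([ 0.2356063 , -0.57828309,  0.23019421]), 'tool_rot': array([-9.19258082e-04,  9.81356303e-01,  1.92195097e-01, -7.78143571e-05]), 'contact_force': array([-0.43254659,  0.16664572, -0.03217312]), 'ft_torque': array([-0.01133174,  0.03212595,  0.0297705 ]), 'gripper_width': 1.0018708937583702}
```

View pics/scene0.png

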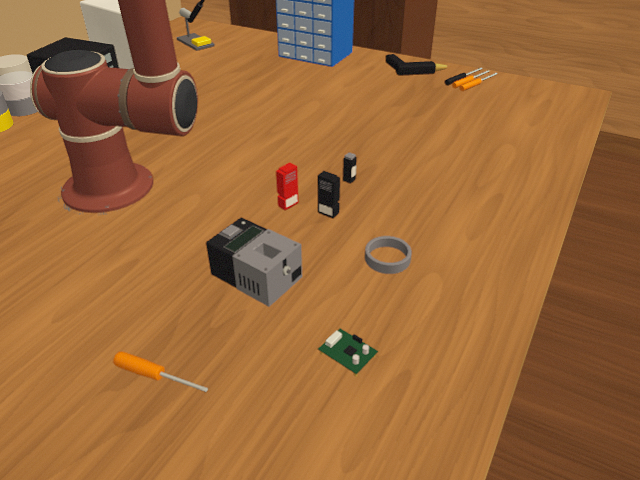

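View pics/top0.png

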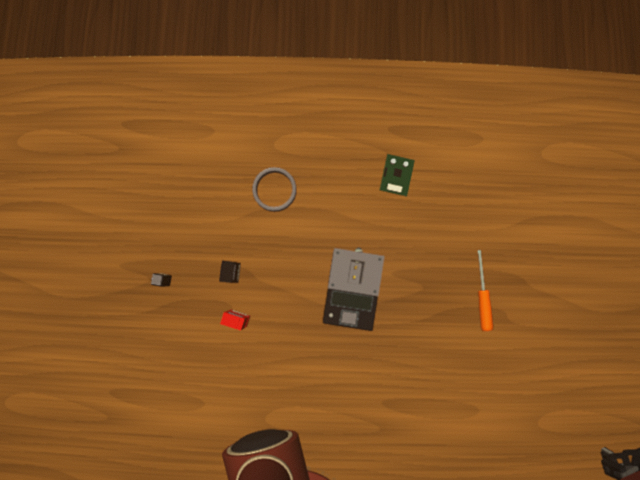

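The scene shows three packs: a black one (scene 328,194; top 230,271), a red one (288,186; 235,320) and a small black one (349,167; 160,280). The tall black one fits the description, because red is excluded and the small one is the slim pack. I'll confirm this with enlarged crops.

```bash
python3 - <<'E'
import cv2, numpy as np
t=cv2.imread("pics/top0.png"); s=cv2.imread("pics/scene0.png")
def up(a,k):
    a=cv2.resize(a,None,fx=k,fy=k,interpolation=cv2.INTER_CUBIC)
    return np.clip(255*(a/255.)**0.6,0,255).astype('uint8')
a=up(t[250:300,205:255],8); b=up(s[160:225,310:360],6)[:400]
c=np.zeros((400,400+b.shape[1],3),'uint8'); c[:,:400]=a; c[:b.shape[0],400:]=b
cv2.imwrite("pics/packcrop.png",c)
cv2.imwrite("pics/dockcrop.png",up(t[240:340,310:395],6)[:600])
cv2.imwrite("pics/dockcrop2.png",up(s[210:310,200:310],6)[:600])
E
```

```text
(no output)
```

View pics/packcrop.png

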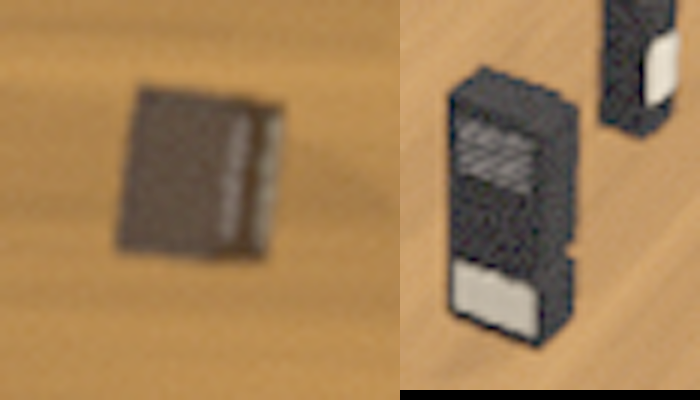

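View pics/dockcrop.png

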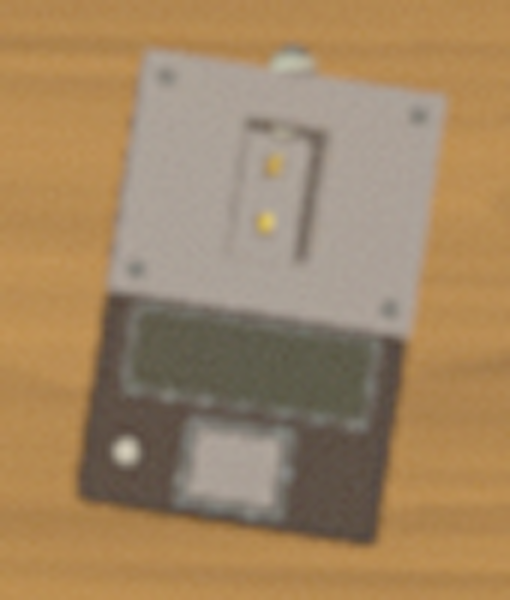

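View pics/dockcrop2.png

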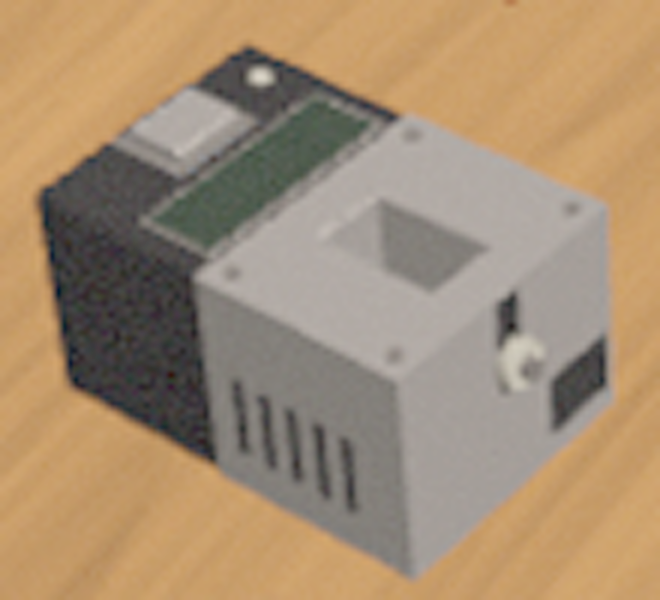

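```bash
python3 - <<'E'
import cv2, numpy as np
from plant import eyes
t=np.mean([eyes.grab_frame("top").astype(float) for _ in range(4)],0)[:,:,::-1]
s=np.mean([eyes.grab_frame("scene").astype(float) for _ in range(4)],0)[:,:,::-1]
np.save("t.npy",t);np.save("s.npy",s)
def up(a,k):
    a=cv2.resize(a,None,fx=k,fy=k,interpolation=cv2.INTER_CUBIC)
    return np.clip(255*(np.clip(a,0,110)/110.)**0.6,0,255).astype('uint8')
a=up(t[255:290,213:248],16)
b=up(s[165:223,312:346],10)
c=np.zeros((580,560+340,3),'uint8'); c[:560,:560]=a; c[:580,560:]=b
cv2.imwrite("pics/packcrop2.png",cv2.resize(c,(800,515)))
E
```

```text
(no output)
```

View pics/packcrop2.png

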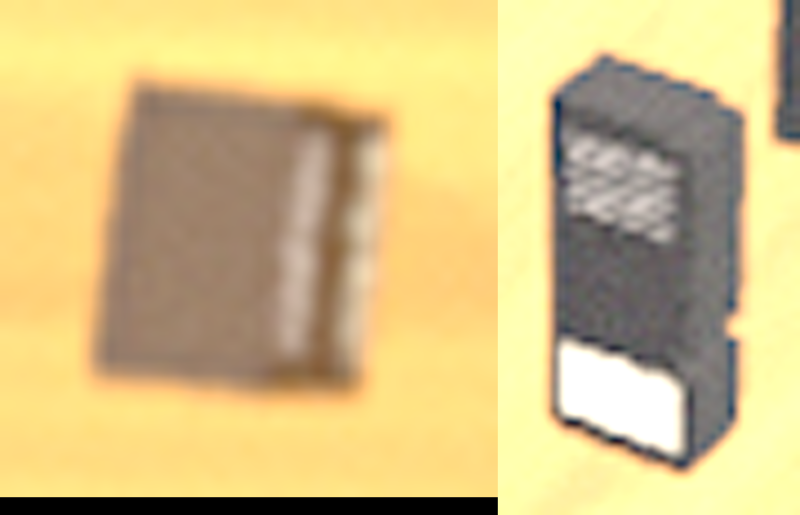

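The zoom confirms it: the tall black pack has its nick on the right (+x) narrow face about 1/3 of the way up, matching the notch. The dock's nut is also on its +x face. Next I'll fit poses from the silhouettes in both cameras.

```bash
cat > h.py <<'E'
import cv2, numpy as np
from scipy.optimize import minimize
from scipy.spatial.transform import Rotation as R
from plant import eyes
def proj(P,cam):
    c=eyes.camera_params(cam); q=np.array(c['rotation'])
    M=R.from_quat(q[[1,2,3,0]]).as_matrix()
    p=(np.atleast_2d(P)-c['position'])@M
    u=p[:,:2]/p[:,2:]; r2=(u**2).sum(1,keepdims=True); u=u*(1+c['k1']*r2)
    return u*[c['fx'],c['fy']]+[c['cx'],c['cy']]
def ray(px,cam,z):
    c=eyes.camera_params(cam); q=np.array(c['rotation'])
    M=R.from_quat(q[[1,2,3,0]]).as_matrix()
    d=(np.array(px)-[c['cx'],c['cy']])/[c['fx'],c['fy']]; u=d.copy()
    for _ in range(10): u=d/(1+c['k1']*(u@u))
    w=M@np.append(u,1); return c['position']+w*(z-c['position'][2])/w[2]
def box(x0,x1,y0,y1,z0,z1):
    return np.array([[x,y,z] for x in(x0,x1) for y in (y0,y1) for z in(z0,z1)])
def place(pts,x,y,yaw,z=0):
    c,s=np.cos(yaw),np.sin(yaw); return pts@np.array([[c,s,0],[-s,c,0],[0,0,1]])+[x,y,z]
S=8
def render(pts,cam,roi):
    u0,u1,v0,v1=roi
    p=(proj(pts,cam)-[u0,v0]+0.5)*S-0.5
    hull=cv2.convexHull(p.astype(np.float32))
    im=np.zeros(((v1-v0)*S,(u1-u0)*S),np.uint8)
    cv2.fillPoly(im,[np.round(hull*16).astype(np.int32)],255,shift=4)
    im=cv2.resize(im,(u1-u0,v1-v0),interpolation=cv2.INTER_AREA)/255.
    return cv2.GaussianBlur(im,(0,0),0.6)
def softmask(img,roi,lo=10,hi=None):
    u0,u1,v0,v1=roi; a=img[v0:v1,u0:u1]; ch=a[:,:,2]-a[:,:,0]
    if hi is None: hi=np.percentile(ch,85)
    return np.clip(1-(ch-lo)/(hi-lo),0,1)
def fit(pts,imgs,rois,x0,z=0,excl={},step=(.006,.006,.06)):
    ms={c:cv2.GaussianBlur(softmask(imgs[c],rois[c]),(0,0),0.5) for c in rois}
    W={c:np.ones_like(ms[c]) for c in rois}
    for c,(a,b,d,e) in excl.items():
        if c in W: u0,_,v0,_=rois[c]; W[c][d-v0:e-v0,a-u0:b-u0]=0
    def f(p):
        return sum((W[c]*(render(place(pts,*p,z),c,rois[c])-ms[c])**2).sum() for c in rois)
    best=None
    x=np.array(x0,float)
    for k in (1,.4,.15):
        sim=np.vstack([x]+[x+np.eye(3)[i]*step[i]*k for i in range(3)])
        r=minimize(f,x,method='Nelder-Mead',options=dict(initial_simplex=sim,xatol=1e-5,fatol=1e-4)); x=r.x
    return x,r.fun,ms
E
python3 - <<'E'
from h import *
t=np.load("t.npy");s=np.load("s.npy"); imgs=dict(top=t,scene=s)
for n,px,z in(("pack",(226,271),.1),("bay",(355,272),.082),("key",(349,318),.088),("red",(234,320),.1),("slim",(157,280),.07)): print(n,ray(px,"top",z).round(4))
pack=box(-.021,.021,-.012,.012,.005,.1)
pack=np.vstack([box(-.021,.013,-.012,.012,.005,.1),box(-.021,.021,-.012,.012,.005,.097),box(-.0185,.0185,-.0095,.0095,0,.005)])
dock=box(-.11,.04,-.05,.05,0,.082)
rp=dict(top=(210,250,250,292),scene=(308,341,162,226))
rd=dict(top=(312,395,240,340),scene=(198,312,208,310))
ex=dict(top=(345,372,240,253),scene=(278,294,258,282))
exp={}
for cams in(("top",),("scene",),("top","scene")):
    for nm,pt,rr,z,g,e in(("pack",pack,rp,0,(*ray((226,271),"top",.1)[:2],-.1),exp),("dock",dock,rd,0,(*ray((355,272),"top",.082)[:2],-.1),ex)):
        x,v,ms=fit(pt,imgs,{c:rr[c] for c in cams},g,excl=e); print(cams,nm,x.round(4),round(v,2))
E
```

```text
pack [0.5193 0.1507 0.1   ]
bay [ 0.5249 -0.1007  0.082 ]
key [ 0.4348 -0.091   0.088 ]
red [0.425  0.1318 0.1   ]
slim [0.497  0.2953 0.07  ]
('top',) pack [ 0.5186  0.1508 -0.0892] 18.53
('top',) dock [ 0.526  -0.1024 -0.1267] 85.21
('scene',) pack [ 0.5192  0.1516 -0.1179] 12.77
('scene',) dock [ 0.5263 -0.1011 -0.1341] 48.14
('top', 'scene') pack [ 0.5193  0.1511 -0.115 ] 32.43
('top', 'scene') dock [ 0.5263 -0.1018 -0.1312] 147.58
```

```bash
cat > go.py <<'E'
import sys,numpy as np
from scipy.spatial.transform import Rotation as R
from plant import state
def plan(x,y,z,yaw):
    s=state(); q=s['tool_rot']; M=R.from_quat(q[[1,2,3,0]])
    T=R.from_euler('z',yaw)*R.from_euler('x',np.pi)
    d=M.inv().apply(np.array([x,y,z])-s['tool_pos']); r=(M.inv()*T).as_rotvec(degrees=True)
    print('t',round(s['time'],2),'pos',s['tool_pos'].round(4),'F',s['contact_force'].round(2),'w',round(s['gripper_width'],3))
    print('lin',d.round(4),'norm',np.linalg.norm(d).round(3),'rot',r.round(2))
if __name__=="__main__": plan(*map(float,sys.argv[1:]))
E
python3 - <<'E'
from h import *
D=(.5263,-.1018,-.1312)
for d in (7,14,20,26,33): print(d, proj(place(np.array([[.044,0,.082-d/1000]]),*D),"scene").round(1))
print(proj(place(np.array([[-.091,0,.088],[0,0,.082],[.04,0,.082]]),*D),"scene").round(1))
t=np.load("s.npy")
a=cv2.resize(t[235:290,265:312].astype('uint8'),None,fx=10,fy=10,interpolation=cv2.INTER_CUBIC);cv2.imwrite("pics/nut.png",a)
E
python3 go.py .519 .151 .23 -.115
```

```text
7 [[285.9 262. ]]
14 [[286.  264.9]]
20 [[286.2 267.5]]
26 [[286.3 269.9]]
33 [[286.5 272.8]]
[[230.1 229.6]
 [266.9 249.9]
 [284.  258.2]]
t 0.5 pos [ 0.2357 -0.5788  0.2313] F [ 0.13 -0.21 -0.12] w 0.997
lin [ 0.5376 -0.569   0.0013] norm 0.783 rot [-0.    0.   28.75]
```

View pics/nut.png

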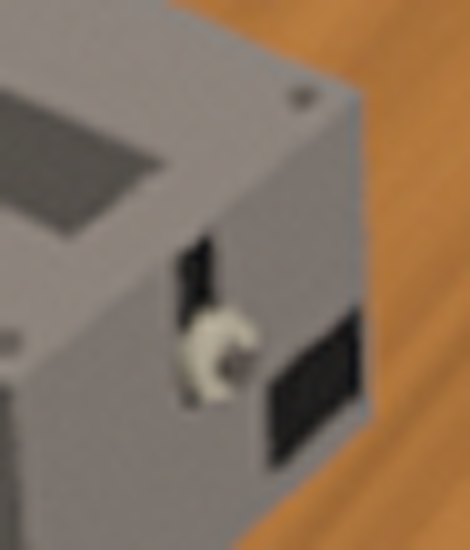

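The nut sits near scene (287,270), so the ball is about 26 mm deep and home depth should be near 61 mm. I'll move over the pack.

Emit:
apply_moves(commands=[{"linear":[0.02,-0.02,0],"delta_rot":[0,0,2],"fingers":0},{"linear":[0.05,-0.05,0],"delta_rot":[0,0,5],"fingers":0},{"linear":[0.08,-0.085,0],"delta_rot":[0,0,8],"fingers":0},{"linear":[0.115,-0.12,0],"delta_rot":[0,0,12],"fingers":0},{"linear":[0.15,-0.155,0],"delta_rot":[0,0,16],"fingers":0},{"linear":[0.18,-0.19,0],"delta_rot":[0,0,20],"fingers":0},{"linear":[0.21,-0.22,0],"delta_rot":[0,0,24],"fingers":0},{"linear":[0.24,-0.255,0],"delta_rot":[0,0,28],"fingers":0}])

```text
time: 1.3
tool_pos: [0.3623, -0.2507, 0.2316]
tool_rot: [0.0, 0.999, -0.053, 0.001]
contact_force: [0.5, -0.7, -0.1]
gripper_width: 1.001
```

```bash
python3 go.py .519 .151 .23 -.115
```

```text
t 1.3 pos [ 0.3623 -0.2507  0.2316] F [ 0.48 -0.74 -0.06] w 1.001
lin [ 0.1136 -0.4159  0.0015] norm 0.431 rot [ 0.04 -0.06  0.55]
```

Emit:
apply_moves(commands=[{"linear":[0.012,-0.045,0],"delta_rot":[0,0,0.5],"fingers":0},{"linear":[0.025,-0.09,0],"delta_rot":[0,0,0.5],"fingers":0},{"linear":[0.038,-0.138,0],"delta_rot":[0,0,0.5],"fingers":0},{"linear":[0.051,-0.186,0],"delta_rot":[0,0,0.5],"fingers":0},{"linear":[0.064,-0.234,0],"delta_rot":[0,0,0.5],"fingers":0},{"linear":[0.077,-0.28,0],"delta_rot":[0,0,0.5],"fingers":0},{"linear":[0.09,-0.325,0],"delta_rot":[0,0,0.5],"fingers":0},{"linear":[0.1,-0.36,0],"delta_rot":[0,0,0.5],"fingers":0}])

```text
time: 2.1
tool_pos: [0.4984, 0.0985, 0.2316]
tool_rot: [-0.0, 0.999, -0.054, 0.0]
contact_force: [-0.8, 0.6, 0.7]
gripper_width: 0.998
```

```bash
python3 go.py .519 .151 .15 -.115
```

```text
t 2.1 pos [0.4984 0.0985 0.2316] F [-0.77  0.62  0.75] w 0.998
lin [ 0.0147 -0.0544  0.0816] norm 0.099 rot [-0.02 -0.05  0.36]
```

Emit:
apply_moves(commands=[{"linear":[0.005,-0.02,0],"delta_rot":[0,0,0.3],"fingers":0},{"linear":[0.01,-0.04,0.01],"delta_rot":[0,0,0.3],"fingers":0},{"linear":[0.014,-0.052,0.03],"delta_rot":[0,0,0.3],"fingers":0},{"linear":[0.0145,-0.054,0.05],"delta_rot":[0,0,0.3],"fingers":0},{"linear":[0.0145,-0.054,0.07],"delta_rot":[0,0,0.3],"fingers":0},{"linear":[0.0145,-0.054,0.08],"delta_rot":[0,0,0.3],"fingers":0},{"linear":[0.0145,-0.054,0.08],"delta_rot":[0,0,0.3],"fingers":0},{"linear":[0.0145,-0.054,0.08],"delta_rot":[0,0,0.3],"fingers":0}])

```text
time: 2.9
tool_pos: [0.5187, 0.1478, 0.1521]
tool_rot: [-0.0, 0.998, -0.058, 0.0]
contact_force: [-0.5, 0.4, 0.3]
gripper_width: 1.0
```

```bash
python3 go.py .519 .151 .072 -.115; python3 - <<'E'
from plant import eyes; import cv2,numpy as np
a=eyes.grab_frame("scene")[90:240,260:400,::-1];b=eyes.grab_frame("top")[190:340,150:310,::-1]
cv2.imwrite("pics/pre.png",cv2.resize(np.hstack([a,b]),None,fx=2.6,fy=2.6,interpolation=cv2.INTER_CUBIC))
E
```

```text
t 2.9 pos [0.5187 0.1478 0.1521] F [-0.53  0.45  0.33] w 1.0
lin [-0.0002 -0.0032  0.0801] norm 0.08 rot [-0.01 -0.05 -0.06]
```

View pics/pre.png

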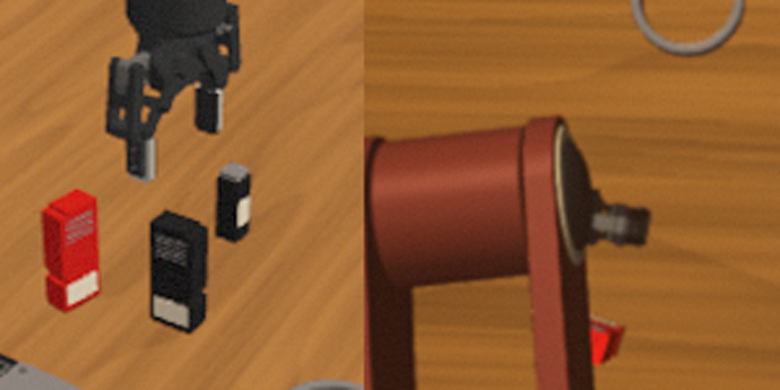

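The scene crop shows the open jaws straddling above the black pack (crop 178,270), with red and slim packs clear. Descending.

Emit:
apply_moves(commands=[{"linear":[0,-0.0015,0.01],"delta_rot":[0,0,0],"fingers":0},{"linear":[0,-0.003,0.025],"delta_rot":[0,0,0],"fingers":0},{"linear":[0,-0.003,0.042],"delta_rot":[0,0,0],"fingers":0},{"linear":[0,-0.003,0.06],"delta_rot":[0,0,0],"fingers":0},{"linear":[0,-0.003,0.072],"delta_rot":[0,0,0],"fingers":0},{"linear":[0,-0.003,0.079],"delta_rot":[0,0,0],"fingers":0},{"linear":[0,-0.003,0.08],"delta_rot":[0,0,0],"fingers":0},{"linear":[0,-0.003,0.08],"delta_rot":[0,0,0],"fingers":0}])

```text
time: 3.8
tool_pos: [0.5189, 0.151, 0.0715]
tool_rot: [-0.0, 0.998, -0.058, 0.0]
contact_force: [0.6, 0.1, -0.6]
gripper_width: 0.997
```

```bash
python3 go.py .519 .151 .072 -.115; python3 - <<'E'
from plant import eyes; import cv2,numpy as np
a=eyes.grab_frame("scene")[110:230,270:390,::-1]
cv2.imwrite("pics/pre2.png",cv2.resize(a,None,fx=5,fy=5,interpolation=cv2.INTER_CUBIC))
E
```

```text
t 3.8 pos [0.5189 0.151  0.0715] F [ 0.64  0.08 -0.57] w 0.997
lin [ 0.0001 -0.0001 -0.0005] norm 0.001 rot [-0.01 -0.02 -0.05]
```

View pics/pre2.png

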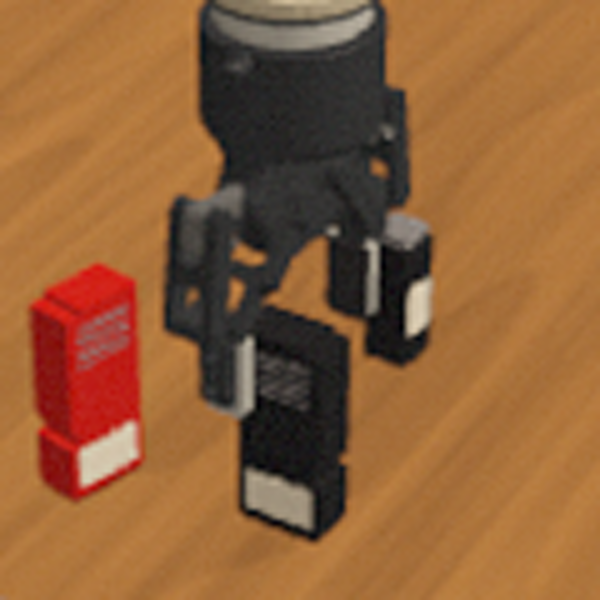

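The jaws straddle the black pack's broad faces near its top. Closing.

Emit:
apply_moves(commands=[{"linear":[0,0,0],"delta_rot":[0,0,0],"fingers":80},{"linear":[0,0,0],"delta_rot":[0,0,0],"fingers":130},{"linear":[0,0,0],"delta_rot":[0,0,0],"fingers":160},{"linear":[0,0,0],"delta_rot":[0,0,0],"fingers":180},{"linear":[0,0,0],"delta_rot":[0,0,0],"fingers":200},{"linear":[0,0,0],"delta_rot":[0,0,0],"fingers":255},{"linear":[0,0,0],"delta_rot":[0,0,0],"fingers":255},{"linear":[0,0,0],"delta_rot":[0,0,0],"fingers":255}])

```text
time: 4.65
tool_pos: [0.519, 0.151, 0.0717]
tool_rot: [-0.0, 0.998, -0.058, 0.0]
contact_force: [0.6, 0.3, 1.9]
gripper_width: 0.268
```

```bash
python3 go.py .519 .151 .2 -.13
```

```text
t 4.65 pos [0.519  0.151  0.0717] F [0.56 0.28 1.92] w 0.268
lin [ 1.000e-04 -0.000e+00 -1.283e-01] norm 0.128 rot [-0.02 -0.04  0.81]
```

Emit:
apply_moves(commands=[{"linear":[0,0,-0.008],"delta_rot":[0,0,0],"fingers":255},{"linear":[0,0,-0.025],"delta_rot":[0,0,0],"fingers":255},{"linear":[0,0,-0.045],"delta_rot":[0,0,0],"fingers":255},{"linear":[0,0,-0.065],"delta_rot":[0,0,0.2],"fingers":255},{"linear":[0,0,-0.085],"delta_rot":[0,0,0.4],"fingers":255},{"linear":[0,0,-0.105],"delta_rot":[0,0,0.6],"fingers":255},{"linear":[0,0,-0.122],"delta_rot":[0,0,0.8],"fingers":255},{"linear":[0,0,-0.128],"delta_rot":[0,0,0.8],"fingers":255}])

```text
time: 5.45
tool_pos: [0.5191, 0.1508, 0.2011]
tool_rot: [-0.0, 0.998, -0.065, 0.001]
contact_force: [0.8, -0.1, -2.1]
gripper_width: 0.272
```

```bash
python3 go.py .5263 -.1018 .2 -.131
```

```text
t 5.45 pos [0.5191 0.1508 0.2011] F [ 0.84 -0.07 -2.09] w 0.272
lin [0.0398 0.2496 0.0011] norm 0.253 rot [-0.02 -0.12  0.07]
```

Lifted; the wrist reads 2 N, the pack's weight. Moving over the bay.

Emit:
apply_moves(commands=[{"linear":[0.003,0.02,0],"delta_rot":[0,0,0],"fingers":255},{"linear":[0.009,0.055,0],"delta_rot":[0,0,0],"fingers":255},{"linear":[0.016,0.1,0],"delta_rot":[0,0,0],"fingers":255},{"linear":[0.023,0.145,0],"delta_rot":[0,0,0],"fingers":255},{"linear":[0.03,0.19,0],"delta_rot":[0,0,0],"fingers":255},{"linear":[0.036,0.225,0],"delta_rot":[0,0,0],"fingers":255},{"linear":[0.039,0.245,0],"delta_rot":[0,0,0],"fingers":255},{"linear":[0.0398,0.2496,0],"delta_rot":[0,0,0],"fingers":255}])

```text
time: 6.25
tool_pos: [0.5249, -0.1038, 0.198]
tool_rot: [-0.0, 0.998, -0.066, -0.001]
contact_force: [0.4, 0.6, -2.3]
gripper_width: 0.269
```

```bash
python3 go.py .5263 -.1018 .16 -.131; python3 - <<'E'
from plant import eyes; import cv2,numpy as np
from h import *
im=np.mean([eyes.grab_frame("scene").astype(float) for _ in range(3)],0)[:,:,::-1]; np.save("s2.npy",im)
tp=eyes.grab_frame("top")[:,:,::-1]; np.save("t2.npy",tp)
a=im[130:310,190:340].astype('uint8'); b=tp[210:340,290:420]
cv2.imwrite("pics/over.png",cv2.resize(a,None,fx=3.3,fy=3.3,interpolation=cv2.INTER_CUBIC))
cv2.imwrite("pics/overt.png",cv2.resize(b,None,fx=4,fy=4,interpolation=cv2.INTER_CUBIC))
E
```

```text
t 6.25 pos [ 0.5249 -0.1038  0.198 ] F [ 0.43  0.62 -2.27] w 0.269
lin [ 0.0012 -0.0021  0.038 ] norm 0.038 rot [ 0.01  0.14 -0.12]
```

View pics/over.png

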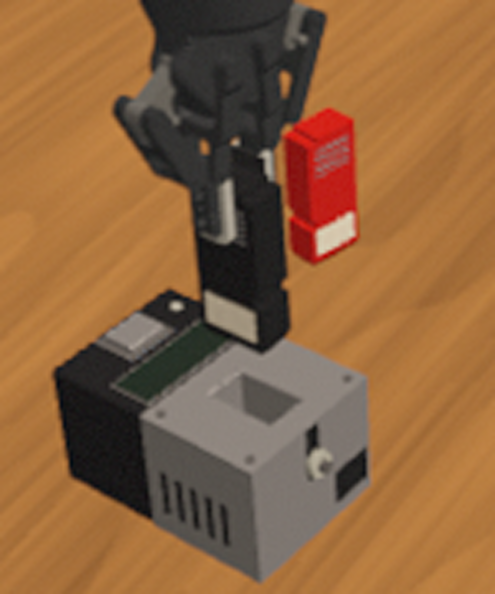

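View pics/overt.png

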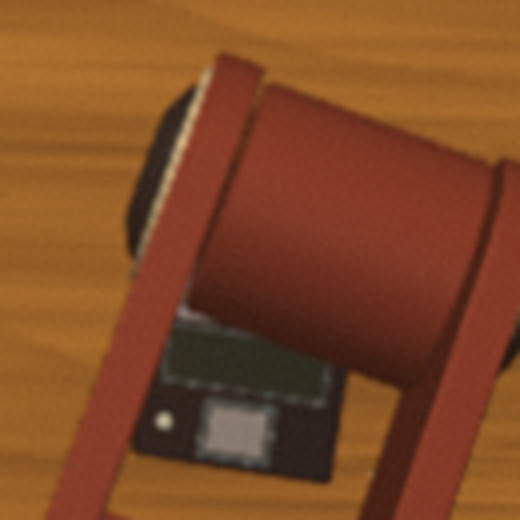

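Emit:
apply_moves(commands=[{"linear":[0.0006,-0.001,0.005],"delta_rot":[0,0,0],"fingers":255},{"linear":[0.0012,-0.002,0.012],"delta_rot":[0,0,0],"fingers":255},{"linear":[0.0012,-0.002,0.02],"delta_rot":[0,0,0],"fingers":255},{"linear":[0.0012,-0.002,0.027],"delta_rot":[0,0,0],"fingers":255},{"linear":[0.0012,-0.002,0.033],"delta_rot":[0,0,0],"fingers":255},{"linear":[0.0012,-0.002,0.035],"delta_rot":[0,0,0],"fingers":255},{"linear":[0.0012,-0.002,0.035],"delta_rot":[0,0,0],"fingers":255},{"linear":[0.0012,-0.002,0.035],"delta_rot":[0,0,0],"fingers":255}])

```text
time: 7.25
tool_pos: [0.5275, -0.1001, 0.1646]
tool_rot: [0.0, 0.998, -0.065, 0.0]
contact_force: [-0.4, 0.4, -2.7]
gripper_width: 0.273
```

```bash
python3 go.py .5263 -.1018 .16 -.131; cat > ov.py <<'E'
from plant import eyes,state; import sys
from h import *
s=state(); p=s['tool_pos']; q=s['tool_rot']; M=R.from_quat(q[[1,2,3,0]]).as_matrix(); yaw=np.arctan2(M[1,0],M[0,0])
im=np.mean([eyes.grab_frame("scene").astype(float) for _ in range(3)],0)[:,:,::-1]; np.save("s3.npy",im)
K=8;u0,v0,u1,v1=218,185,312,260
a=cv2.resize(np.clip(im[v0:v1,u0:u1]*1.3,0,255).astype('uint8'),None,fx=K,fy=K,interpolation=cv2.INTER_CUBIC)
def dr(pts,col):
    x=((proj(pts,"scene")-[u0,v0]+.5)*K).astype(int); cv2.polylines(a,[x],False,col,1)
dz=float(sys.argv[1])-p[2]+0.0 if len(sys.argv)>1 else 0
D=(.5263,-.1018,-.1312)
rc=lambda x,y,z:np.array([[x,y,z],[x,-y,z],[-x,-y,z],[-x,y,z],[x,y,z]])
dr(place(rc(.02175,.01275,.082),*D),(0,255,0))
dr(place(rc(.02325,.01425,.082),*D),(0,180,0))
dk=rc(.075,.05,.082)-[.035,0,0]; dr(place(dk,*D),(255,0,0))
P=(p[0],p[1],yaw); zf=p[2]-.0717
for z,h in((.005,0),(.1,0)): dr(place(rc(.021,.012,zf+z),*P),(0,0,255))
dr(place(np.array([[.021,-.012,zf+.005],[.021,-.012,zf+.1]]),*P),(0,0,255))
dr(place(rc(.0185,.0095,zf),*P),(0,255,255))
print(P,zf); cv2.imwrite("pics/"+sys.argv[1],a)
E
sed -i '/^dz=/d' ov.py; python3 ov.py ov1.png
```

```text
t 7.25 pos [ 0.5275 -0.1001  0.1646] F [-0.37  0.39 -2.72] w 0.273
lin [-0.0009  0.0019  0.0046] norm 0.005 rot [ 0.01 -0.03  0.06]
(np.float64(0.5274627191418224), np.float64(-0.10007220694800081), np.float64(-0.12994092414587485)) 0.09291762242399841
```

View pics/ov1.png

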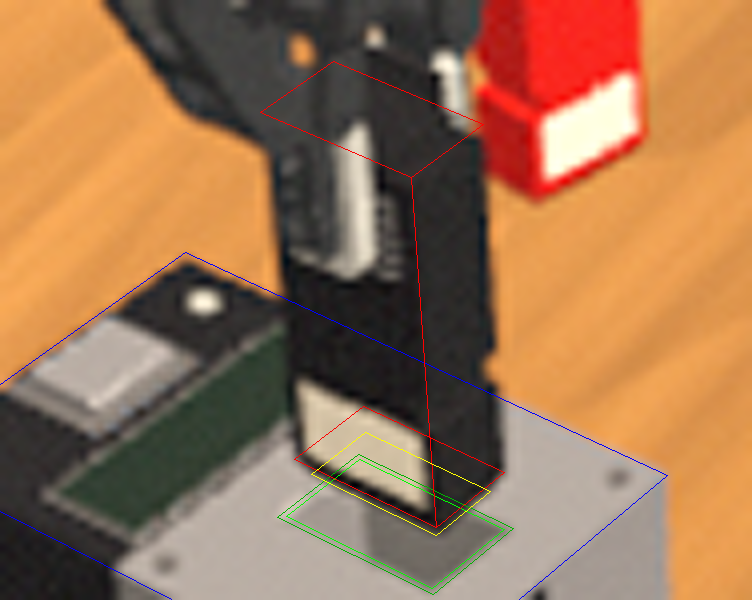

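```bash
python3 - <<'E'
from h import *
outs=[]
for cam,f,(u0,v0,u1,v1) in(("scene","s.npy",(244,232,292,272)),("top","t.npy",(334,250,382,290))):
    im=np.load(f);K=10
    a=im[v0:v1,u0:u1]; a=np.clip((a-60)*1.8,0,255).astype('uint8')
    a=cv2.resize(a,None,fx=K,fy=K,interpolation=cv2.INTER_CUBIC)
    b=a.copy()
    D=(.5263,-.1018,-.1312)
    rc=lambda x,y,z:np.array([[x,y,z],[x,-y,z],[-x,-y,z],[-x,y,z],[x,y,z]])
    for pts,c in((rc(.02175,.01275,.0805),(0,255,0)),(rc(.075,.05,.082)-[.035,0,0],(255,0,0)),(rc(.02175,.01275,.01),(0,200,255))):
        x=((proj(place(pts,*D),cam)-[u0,v0]+.5)*K).astype(int); cv2.polylines(b,[x],False,c,1)
    outs.append(np.vstack([a,b]))
cv2.imwrite("pics/bay.png",cv2.resize(np.hstack(outs),(720,600)))
E
```

```text
(no output)
```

View pics/bay.png

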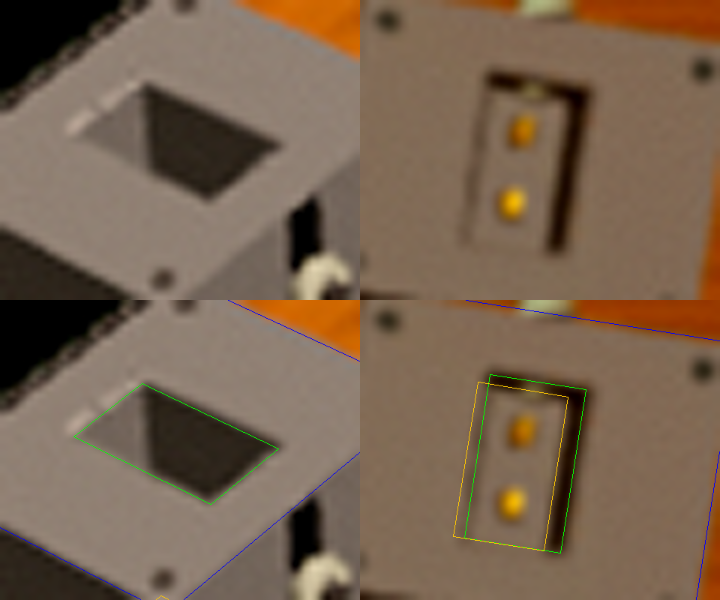

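Emit:
apply_moves(commands=[{"linear":[-0.0005,0.001,0],"delta_rot":[0,0,0],"fingers":255},{"linear":[-0.001,0.0019,0.002],"delta_rot":[0,0,0],"fingers":255},{"linear":[-0.001,0.0019,0.004],"delta_rot":[0,0,0],"fingers":255},{"linear":[-0.001,0.0019,0.006],"delta_rot":[0,0,0],"fingers":255},{"linear":[-0.001,0.0019,0.008],"delta_rot":[0,0,0],"fingers":255},{"linear":[-0.001,0.0019,0.009],"delta_rot":[0,0,0],"fingers":255},{"linear":[-0.001,0.0019,0.009],"delta_rot":[0,0,0],"fingers":255},{"linear":[-0.001,0.0019,0.009],"delta_rot":[0,0,0],"fingers":255}])

```text
time: 8.2
tool_pos: [0.526, -0.1017, 0.1553]
tool_rot: [-0.0, 0.998, -0.065, -0.0]
contact_force: [-0.1, 0.0, -2.4]
gripper_width: 0.268
```

```bash
python3 go.py .5263 -.1018 .148 -.131; python3 ov.py ov2.png
```

```text
t 8.2 pos [ 0.526  -0.1017  0.1553] F [-0.08  0.01 -2.42] w 0.268
lin [0.0003 0.0001 0.0073] norm 0.007 rot [-0.    0.    0.07]
(np.float64(0.5260426025606264), np.float64(-0.10168188661530693), np.float64(-0.12982051872654252)) 0.08358972762126295
```

View pics/ov2.png

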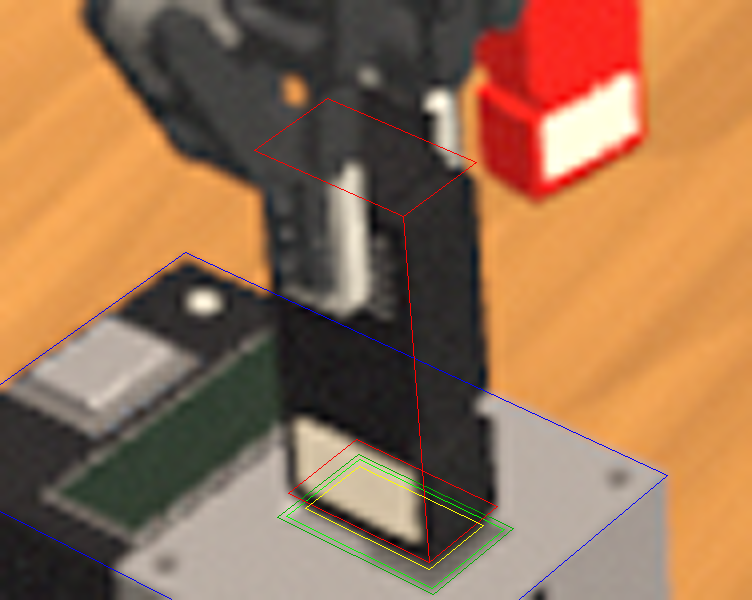

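Emit:
apply_moves(commands=[{"linear":[0.0003,0,0.001],"delta_rot":[0,0,0],"fingers":255},{"linear":[0.0003,0,0.002],"delta_rot":[0,0,0],"fingers":255},{"linear":[0.0003,0,0.003],"delta_rot":[0,0,0],"fingers":255},{"linear":[0.0003,0,0.004],"delta_rot":[0,0,0],"fingers":255},{"linear":[0.0003,0,0.005],"delta_rot":[0,0,0],"fingers":255},{"linear":[0.0003,0,0.006],"delta_rot":[0,0,0],"fingers":255},{"linear":[0.0003,0,0.007],"delta_rot":[0,0,0],"fingers":255},{"linear":[0.0003,0,0.007],"delta_rot":[0,0,0],"fingers":255}])

```text
time: 9.15
tool_pos: [0.5261, -0.1017, 0.1481]
tool_rot: [-0.0, 0.998, -0.065, -0.0]
contact_force: [-0.2, -0.3, -2.9]
gripper_width: 0.268
```

Emit:
apply_moves(commands=[{"linear":[0,0,0.001],"delta_rot":[0,0,0],"fingers":255},{"linear":[0,0,0.002],"delta_rot":[0,0,0],"fingers":255},{"linear":[0,0,0.003],"delta_rot":[0,0,0],"fingers":255},{"linear":[0,0,0.004],"delta_rot":[0,0,0],"fingers":255},{"linear":[0,0,0.005],"delta_rot":[0,0,0],"fingers":255},{"linear":[0,0,0.006],"delta_rot":[0,0,0],"fingers":255},{"linear":[0,0,0.006],"delta_rot":[0,0,0],"fingers":255},{"linear":[0,0,0.006],"delta_rot":[0,0,0],"fingers":255}])

```text
time: 9.95
tool_pos: [0.5262, -0.1017, 0.1421]
tool_rot: [-0.0, 0.998, -0.065, -0.0]
contact_force: [0.4, -0.8, -3.0]
gripper_width: 0.269
```

Emit:
apply_moves(commands=[{"linear":[0,0,0.001],"delta_rot":[0,0,0],"fingers":255},{"linear":[0,0,0.002],"delta_rot":[0,0,0],"fingers":255},{"linear":[0,0,0.003],"delta_rot":[0,0,0],"fingers":255},{"linear":[0,0,0.004],"delta_rot":[0,0,0],"fingers":255},{"linear":[0,0,0.005],"delta_rot":[0,0,0],"fingers":255},{"linear":[0,0,0.006],"delta_rot":[0,0,0],"fingers":255},{"linear":[0,0,0.007],"delta_rot":[0,0,0],"fingers":255},{"linear":[0,0,0.007],"delta_rot":[0,0,0],"fingers":255}])

```text
time: 10.75
tool_pos: [0.5262, -0.1017, 0.1351]
tool_rot: [-0.0, 0.998, -0.065, -0.0]
contact_force: [-0.7, 0.9, -2.4]
gripper_width: 0.273
```

Emit:
apply_moves(commands=[{"linear":[0,0,0.0005],"delta_rot":[0,0,0],"fingers":255},{"linear":[0,0,0.001],"delta_rot":[0,0,0],"fingers":255},{"linear":[0,0,0.0015],"delta_rot":[0,0,0],"fingers":255},{"linear":[0,0,0.002],"delta_rot":[0,0,0],"fingers":255},{"linear":[0,0,0.0025],"delta_rot":[0,0,0],"fingers":255},{"linear":[0,0,0.003],"delta_rot":[0,0,0],"fingers":255},{"linear":[0,0,0.0035],"delta_rot":[0,0,0],"fingers":255},{"linear":[0,0,0.004],"delta_rot":[0,0,0],"fingers":255}])

```text
time: 11.55
tool_pos: [0.5262, -0.1017, 0.1312]
tool_rot: [-0.0, 0.998, -0.065, -0.0]
contact_force: [-3.0, 0.1, -0.2]
gripper_width: 0.269
```

The ball is now felt (Fx −3 N) with the foot about 22.5 mm down. Continuing slowly.

Emit:
apply_moves(commands=[{"linear":[0,0,0.0005],"delta_rot":[0,0,0],"fingers":255},{"linear":[0,0,0.001],"delta_rot":[0,0,0],"fingers":255},{"linear":[0,0,0.0015],"delta_rot":[0,0,0],"fingers":255},{"linear":[0,0,0.002],"delta_rot":[0,0,0],"fingers":255},{"linear":[0,0,0.0025],"delta_rot":[0,0,0],"fingers":255},{"linear":[0,0,0.003],"delta_rot":[0,0,0],"fingers":255},{"linear":[0,0,0.0035],"delta_rot":[0,0,0],"fingers":255},{"linear":[0,0,0.004],"delta_rot":[0,0,0],"fingers":255}])

```text
time: 12.35
tool_pos: [0.5263, -0.1018, 0.1279]
tool_rot: [0.0, 0.998, -0.065, -0.0]
contact_force: [-5.3, 0.7, 4.0]
gripper_width: 0.272
```

Emit:
apply_moves(commands=[{"linear":[0,0,0.0005],"delta_rot":[0,0,0],"fingers":255},{"linear":[0,0,0.001],"delta_rot":[0,0,0],"fingers":255},{"linear":[0,0,0.0015],"delta_rot":[0,0,0],"fingers":255},{"linear":[0,0,0.002],"delta_rot":[0,0,0],"fingers":255},{"linear":[0,0,0.0025],"delta_rot":[0,0,0],"fingers":255},{"linear":[0,0,0.003],"delta_rot":[0,0,0],"fingers":255},{"linear":[0,0,0.0035],"delta_rot":[0,0,0],"fingers":255},{"linear":[0,0,0.004],"delta_rot":[0,0,0],"fingers":255}])

```text
time: 13.15
tool_pos: [0.5255, -0.1016, 0.1229]
tool_rot: [-0.0, 0.998, -0.065, -0.001]
contact_force: [-5.8, 0.7, 1.4]
gripper_width: 0.267
```

Emit:
apply_moves(commands=[{"linear":[0,0,0.001],"delta_rot":[0,0,0],"fingers":255},{"linear":[0,0,0.002],"delta_rot":[0,0,0],"fingers":255},{"linear":[0,0,0.003],"delta_rot":[0,0,0],"fingers":255},{"linear":[0,0,0.004],"delta_rot":[0,0,0],"fingers":255},{"linear":[0,0,0.005],"delta_rot":[0,0,0],"fingers":255},{"linear":[0,0,0.006],"delta_rot":[0,0,0],"fingers":255},{"linear":[0,0,0.007],"delta_rot":[0,0,0],"fingers":255},{"linear":[0,0,0.008],"delta_rot":[0,0,0],"fingers":255}])

```text
time: 13.95
tool_pos: [0.5254, -0.1016, 0.1147]
tool_rot: [-0.0, 0.998, -0.065, -0.001]
contact_force: [-6.1, -0.5, 1.6]
gripper_width: 0.271
```

Emit:
apply_moves(commands=[{"linear":[0,0,0.001],"delta_rot":[0,0,0],"fingers":255},{"linear":[0,0,0.002],"delta_rot":[0,0,0],"fingers":255},{"linear":[0,0,0.003],"delta_rot":[0,0,0],"fingers":255},{"linear":[0,0,0.004],"delta_rot":[0,0,0],"fingers":255},{"linear":[0,0,0.005],"delta_rot":[0,0,0],"fingers":255},{"linear":[0,0,0.006],"delta_rot":[0,0,0],"fingers":255},{"linear":[0,0,0.007],"delta_rot":[0,0,0],"fingers":255},{"linear":[0,0,0.008],"delta_rot":[0,0,0],"fingers":255}])

```text
time: 14.75
tool_pos: [0.5254, -0.1016, 0.1069]
tool_rot: [-0.0, 0.998, -0.065, -0.001]
contact_force: [-7.0, 0.5, 3.0]
gripper_width: 0.266
```

```bash
python3 go.py .5263 -.1018 .098 -.131; python3 ov.py ov3.png
```

```text
t 14.75 pos [ 0.5254 -0.1016  0.1069] F [-7.02  0.51  2.97] w 0.266
lin [0.0009 0.0001 0.0089] norm 0.009 rot [-0.01  0.14  0.07]
(np.float64(0.5254392323512438), np.float64(-0.10157234410123825), np.float64(-0.12972768381985486)) 0.03521058865537047
```

View pics/ov3.png

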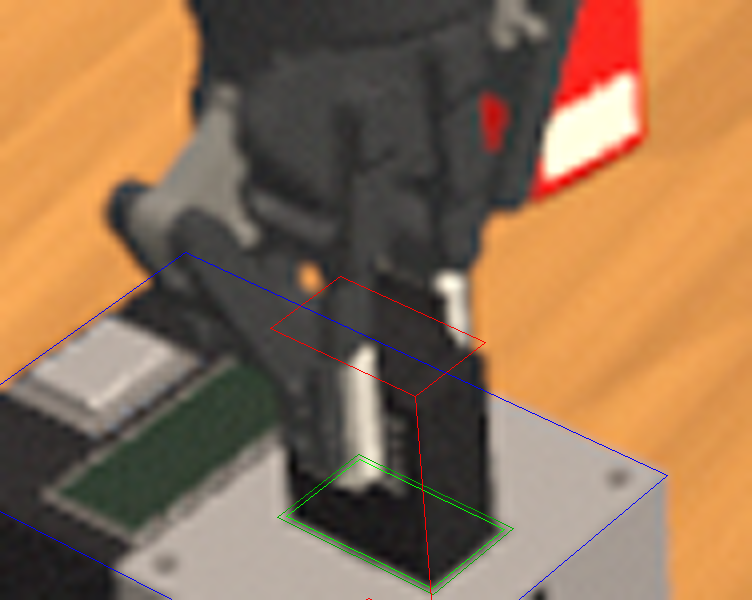

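Seated to −46.8 mm with a smooth drag (Fz ≈ +3). Now finer steps, watching for the click.

Emit:
apply_moves(commands=[{"linear":[0,0,0.0006],"delta_rot":[0,0,0],"fingers":255},{"linear":[0,0,0.0012],"delta_rot":[0,0,0],"fingers":255},{"linear":[0,0,0.0018],"delta_rot":[0,0,0],"fingers":255},{"linear":[0,0,0.0024],"delta_rot":[0,0,0],"fingers":255},{"linear":[0,0,0.003],"delta_rot":[0,0,0],"fingers":255},{"linear":[0,0,0.0036],"delta_rot":[0,0,0],"fingers":255},{"linear":[0,0,0.004],"delta_rot":[0,0,0],"fingers":255},{"linear":[0,0,0.004],"delta_rot":[0,0,0],"fingers":255}])

```text
time: 15.7
tool_pos: [0.5255, -0.1015, 0.1029]
tool_rot: [-0.0, 0.998, -0.065, -0.001]
contact_force: [-5.2, 1.4, 1.7]
gripper_width: 0.27
```

Emit:
apply_moves(commands=[{"linear":[0,0,0.0005],"delta_rot":[0,0,0],"fingers":255},{"linear":[0,0,0.001],"delta_rot":[0,0,0],"fingers":255},{"linear":[0,0,0.0015],"delta_rot":[0,0,0],"fingers":255},{"linear":[0,0,0.002],"delta_rot":[0,0,0],"fingers":255},{"linear":[0,0,0.0025],"delta_rot":[0,0,0],"fingers":255},{"linear":[0,0,0.003],"delta_rot":[0,0,0],"fingers":255},{"linear":[0,0,0.003],"delta_rot":[0,0,0],"fingers":255},{"linear":[0,0,0.003],"delta_rot":[0,0,0],"fingers":255}])

```text
time: 16.5
tool_pos: [0.5254, -0.1015, 0.0998]
tool_rot: [-0.0, 0.998, -0.065, -0.001]
contact_force: [-5.7, 0.6, 1.6]
gripper_width: 0.268
```

Emit:
apply_moves(commands=[{"linear":[0,0,0.0004],"delta_rot":[0,0,0],"fingers":255},{"linear":[0,0,0.0008],"delta_rot":[0,0,0],"fingers":255},{"linear":[0,0,0.0012],"delta_rot":[0,0,0],"fingers":255},{"linear":[0,0,0.0016],"delta_rot":[0,0,0],"fingers":255},{"linear":[0,0,0.002],"delta_rot":[0,0,0],"fingers":255},{"linear":[0,0,0.002],"delta_rot":[0,0,0],"fingers":255},{"linear":[0,0,0.002],"delta_rot":[0,0,0],"fingers":255},{"linear":[0,0,0.002],"delta_rot":[0,0,0],"fingers":255}])

```text
time: 17.3
tool_pos: [0.5254, -0.1015, 0.0978]
tool_rot: [-0.0, 0.998, -0.065, -0.001]
contact_force: [-6.2, 0.8, 1.0]
gripper_width: 0.27
```

Emit:
apply_moves(commands=[{"linear":[0,0,0.0002],"delta_rot":[0,0,0],"fingers":255},{"linear":[0,0,0.0004],"delta_rot":[0,0,0],"fingers":255},{"linear":[0,0,0.0006],"delta_rot":[0,0,0],"fingers":255},{"linear":[0,0,0.0008],"delta_rot":[0,0,0],"fingers":255},{"linear":[0,0,0.001],"delta_rot":[0,0,0],"fingers":255},{"linear":[0,0,0.0012],"delta_rot":[0,0,0],"fingers":255},{"linear":[0,0,0.0014],"delta_rot":[0,0,0],"fingers":255},{"linear":[0,0,0.0014],"delta_rot":[0,0,0],"fingers":255}])

```text
time: 18.1
tool_pos: [0.5254, -0.1015, 0.0964]
tool_rot: [-0.0, 0.998, -0.065, -0.001]
contact_force: [-5.9, 0.2, 0.7]
gripper_width: 0.276
```

Emit:
apply_moves(commands=[{"linear":[0,0,0.0002],"delta_rot":[0,0,0],"fingers":255},{"linear":[0,0,0.0004],"delta_rot":[0,0,0],"fingers":255},{"linear":[0,0,0.0006],"delta_rot":[0,0,0],"fingers":255},{"linear":[0,0,0.0008],"delta_rot":[0,0,0],"fingers":255},{"linear":[0,0,0.001],"delta_rot":[0,0,0],"fingers":255},{"linear":[0,0,0.001],"delta_rot":[0,0,0],"fingers":255},{"linear":[0,0,0.001],"delta_rot":[0,0,0],"fingers":255},{"linear":[0,0,0.001],"delta_rot":[0,0,0],"fingers":255}])

```text
time: 18.9
tool_pos: [0.5254, -0.1015, 0.0951]
tool_rot: [-0.0, 0.998, -0.065, -0.001]
contact_force: [-4.5, 0.0, -0.8]
gripper_width: 0.269
```

Emit:
apply_moves(commands=[{"linear":[0,0,0.0002],"delta_rot":[0,0,0],"fingers":255},{"linear":[0,0,0.0004],"delta_rot":[0,0,0],"fingers":255},{"linear":[0,0,0.0006],"delta_rot":[0,0,0],"fingers":255},{"linear":[0,0,0.0008],"delta_rot":[0,0,0],"fingers":255},{"linear":[0,0,0.001],"delta_rot":[0,0,0],"fingers":255},{"linear":[0,0,0.001],"delta_rot":[0,0,0],"fingers":255},{"linear":[0,0,0.001],"delta_rot":[0,0,0],"fingers":255},{"linear":[0,0,0.001],"delta_rot":[0,0,0],"fingers":255}])

```text
time: 19.7
tool_pos: [0.5254, -0.1015, 0.0939]
tool_rot: [-0.0, 0.998, -0.065, -0.001]
contact_force: [-4.7, 0.0, -2.9]
gripper_width: 0.271
```

Fz is falling, from +3 to −2.9: the ball is running over the notch edge. Half-millimetre steps now.

Emit:
apply_moves(commands=[{"linear":[0,0,0.0002],"delta_rot":[0,0,0],"fingers":255},{"linear":[0,0,0.0004],"delta_rot":[0,0,0],"fingers":255},{"linear":[0,0,0.0006],"delta_rot":[0,0,0],"fingers":255},{"linear":[0,0,0.0007],"delta_rot":[0,0,0],"fingers":255},{"linear":[0,0,0.0007],"delta_rot":[0,0,0],"fingers":255},{"linear":[0,0,0.0007],"delta_rot":[0,0,0],"fingers":255},{"linear":[0,0,0.0007],"delta_rot":[0,0,0],"fingers":255},{"linear":[0,0,0.0007],"delta_rot":[0,0,0],"fingers":255}])

```text
time: 20.5
tool_pos: [0.5256, -0.1015, 0.0934]
tool_rot: [-0.0, 0.998, -0.065, -0.001]
contact_force: [-5.2, 1.3, -7.4]
gripper_width: 0.268
```

```bash
python3 go.py .5263 -.1018 .09 -.131
```

```text
t 20.5 pos [ 0.5256 -0.1015  0.0934] F [-5.22  1.26 -7.37] w 0.268
lin [0.0007 0.0002 0.0034] norm 0.003 rot [-0.02  0.11  0.07]
```

Emit:
apply_moves(commands=[{"linear":[0,0,0.0002],"delta_rot":[0,0,0],"fingers":255},{"linear":[0,0,0.0004],"delta_rot":[0,0,0],"fingers":255},{"linear":[0,0,0.0006],"delta_rot":[0,0,0],"fingers":255},{"linear":[0,0,0.0007],"delta_rot":[0,0,0],"fingers":255},{"linear":[0,0,0.0007],"delta_rot":[0,0,0],"fingers":255},{"linear":[0,0,0.0007],"delta_rot":[0,0,0],"fingers":255},{"linear":[0,0,0.0007],"delta_rot":[0,0,0],"fingers":255},{"linear":[0,0,0.0007],"delta_rot":[0,0,0],"fingers":255}])

```text
time: 21.3
tool_pos: [0.5258, -0.1015, 0.0932]
tool_rot: [-0.0, 0.998, -0.065, -0.001]
contact_force: [-6.0, 1.5, -5.7]
gripper_width: 0.272
```

```bash
python3 go.py .5263 -.1018 .09 -.131
```

```text
t 21.3 pos [ 0.5258 -0.1015  0.0932] F [-5.98  1.45 -5.7 ] w 0.272
lin [0.0006 0.0002 0.0032] norm 0.003 rot [-0.02  0.09  0.07]
```

Emit:
apply_moves(commands=[{"linear":[0,0,0.0001],"delta_rot":[0,0,0],"fingers":255},{"linear":[0,0,0.0002],"delta_rot":[0,0,0],"fingers":255},{"linear":[0,0,0.0003],"delta_rot":[0,0,0],"fingers":255},{"linear":[0,0,0.0004],"delta_rot":[0,0,0],"fingers":255},{"linear":[0,0,0.0005],"delta_rot":[0,0,0],"fingers":255},{"linear":[0,0,0.0006],"delta_rot":[0,0,0],"fingers":255},{"linear":[0,0,0.0006],"delta_rot":[0,0,0],"fingers":255},{"linear":[0,0,0.0006],"delta_rot":[0,0,0],"fingers":255}])

```text
time: 22.1
tool_pos: [0.5261, -0.1016, 0.0928]
tool_rot: [-0.0, 0.998, -0.065, -0.0]
contact_force: [-4.6, 0.5, -4.5]
gripper_width: 0.27
```

```bash
python3 go.py .5263 -.1018 .09 -.131
```

```text
t 22.1 pos [ 0.5261 -0.1016  0.0928] F [-4.6   0.5  -4.47] w 0.27
lin [0.0002 0.0002 0.0028] norm 0.003 rot [-0.02  0.03  0.07]
```

Emit:
apply_moves(commands=[{"linear":[0,0,0.0001],"delta_rot":[0,0,0],"fingers":255},{"linear":[0,0,0.0002],"delta_rot":[0,0,0],"fingers":255},{"linear":[0,0,0.0003],"delta_rot":[0,0,0],"fingers":255},{"linear":[0,0,0.0004],"delta_rot":[0,0,0],"fingers":255},{"linear":[0,0,0.0005],"delta_rot":[0,0,0],"fingers":255},{"linear":[0,0,0.0006],"delta_rot":[0,0,0],"fingers":255},{"linear":[0,0,0.0006],"delta_rot":[0,0,0],"fingers":255},{"linear":[0,0,0.0006],"delta_rot":[0,0,0],"fingers":255}])

```text
time: 22.9
tool_pos: [0.5263, -0.1016, 0.0925]
tool_rot: [-0.0, 0.998, -0.065, -0.0]
contact_force: [-6.1, 0.9, -3.6]
gripper_width: 0.271
```

```bash
python3 go.py .5263 -.1018 .09 -.131
```

```text
t 22.9 pos [ 0.5263 -0.1016  0.0925] F [-6.07  0.88 -3.55] w 0.271
lin [0.0001 0.0002 0.0025] norm 0.003 rot [-0.02  0.02  0.07]
```

Emit:
apply_moves(commands=[{"linear":[0,0,0.0001],"delta_rot":[0,0,0],"fingers":255},{"linear":[0,0,0.0002],"delta_rot":[0,0,0],"fingers":255},{"linear":[0,0,0.0003],"delta_rot":[0,0,0],"fingers":255},{"linear":[0,0,0.0004],"delta_rot":[0,0,0],"fingers":255},{"linear":[0,0,0.0005],"delta_rot":[0,0,0],"fingers":255},{"linear":[0,0,0.0006],"delta_rot":[0,0,0],"fingers":255},{"linear":[0,0,0.0006],"delta_rot":[0,0,0],"fingers":255},{"linear":[0,0,0.0006],"delta_rot":[0,0,0],"fingers":255}])

```text
time: 23.7
tool_pos: [0.5263, -0.1016, 0.0924]
tool_rot: [-0.0, 0.998, -0.065, -0.0]
contact_force: [-6.7, 2.0, -0.3]
gripper_width: 0.272
```

```bash
python3 go.py .5263 -.1018 .09 -.131
```

```text
t 23.7 pos [ 0.5263 -0.1016  0.0924] F [-6.73  2.   -0.29] w 0.272
lin [0.0001 0.0002 0.0024] norm 0.002 rot [-0.02  0.03  0.06]
```

Emit:
apply_moves(commands=[{"linear":[0,0,0.0001],"delta_rot":[0,0,0],"fingers":255},{"linear":[0,0,0.0002],"delta_rot":[0,0,0],"fingers":255},{"linear":[0,0,0.0003],"delta_rot":[0,0,0],"fingers":255},{"linear":[0,0,0.0004],"delta_rot":[0,0,0],"fingers":255},{"linear":[0,0,0.0005],"delta_rot":[0,0,0],"fingers":255},{"linear":[0,0,0.0006],"delta_rot":[0,0,0],"fingers":255},{"linear":[0,0,0.0006],"delta_rot":[0,0,0],"fingers":255},{"linear":[0,0,0.0006],"delta_rot":[0,0,0],"fingers":255}])

```text
time: 24.5
tool_pos: [0.5263, -0.1016, 0.0922]
tool_rot: [-0.0, 0.998, -0.065, -0.0]
contact_force: [-7.6, 1.4, 1.9]
gripper_width: 0.275
```

```bash
python3 go.py .5263 -.1018 .09 -.131; python3 ov.py ov4.png
```

```text
t 24.5 pos [ 0.5263 -0.1016  0.0922] F [-7.55  1.36  1.95] w 0.275
lin [0.     0.0002 0.0022] norm 0.002 rot [-0.02  0.03  0.07]
(np.float64(0.5263080800305086), np.float64(-0.1015838491737075), np.float64(-0.12985746963758657)) 0.020541978609384517
```

View pics/ov4.png

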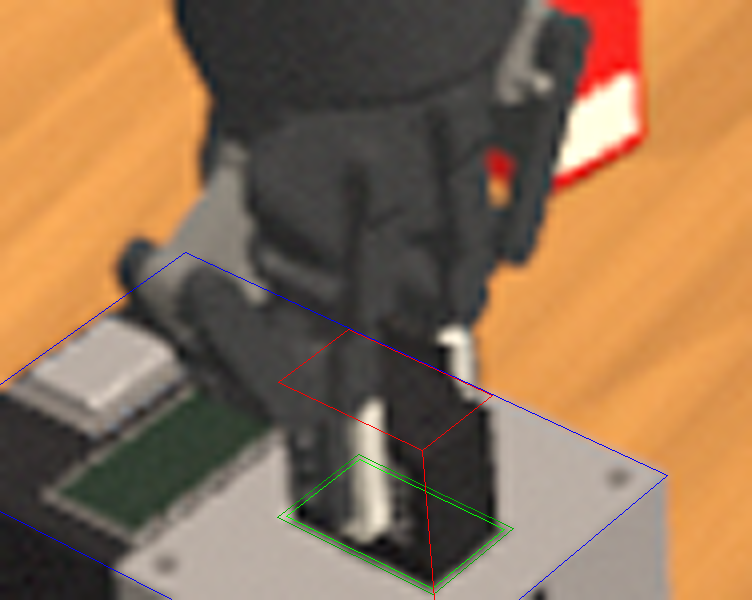

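After the dip to −7.4 N, the push climbs steeply over about 1 mm. The foot is 61.4 mm down, so the ball is 26.4 mm deep, agreeing with the nut seen at about 26 mm. It has clicked, so I'll stop and release.

Emit:
apply_moves(commands=[{"linear":[0,0,0],"delta_rot":[0,0,0],"fingers":170},{"linear":[0,0,0],"delta_rot":[0,0,0],"fingers":150},{"linear":[0,0,0],"delta_rot":[0,0,0],"fingers":130},{"linear":[0,0,0],"delta_rot":[0,0,0],"fingers":110},{"linear":[0,0,0],"delta_rot":[0,0,0],"fingers":80},{"linear":[0,0,0],"delta_rot":[0,0,0],"fingers":50},{"linear":[0,0,0],"delta_rot":[0,0,0],"fingers":20},{"linear":[0,0,0],"delta_rot":[0,0,0],"fingers":0}])

```text
time: 25.45
tool_pos: [0.5263, -0.1017, 0.091]
tool_rot: [-0.0, 0.998, -0.065, -0.0]
contact_force: [0.1, -0.4, -0.3]
gripper_width: 1.001
```

```bash
python3 go.py .5263 -.1018 .2 -.131; python3 ov.py ov5.png
```

```text
t 25.45 pos [ 0.5263 -0.1017  0.091 ] F [ 0.09 -0.38 -0.28] w 1.001
lin [ 0.00e+00  1.00e-04 -1.09e-01] norm 0.109 rot [-0.    0.    0.07]
(np.float64(0.5262927559157496), np.float64(-0.10171957445324492), np.float64(-0.12985346769287245)) 0.019323585318396466
```

View pics/ov5.png

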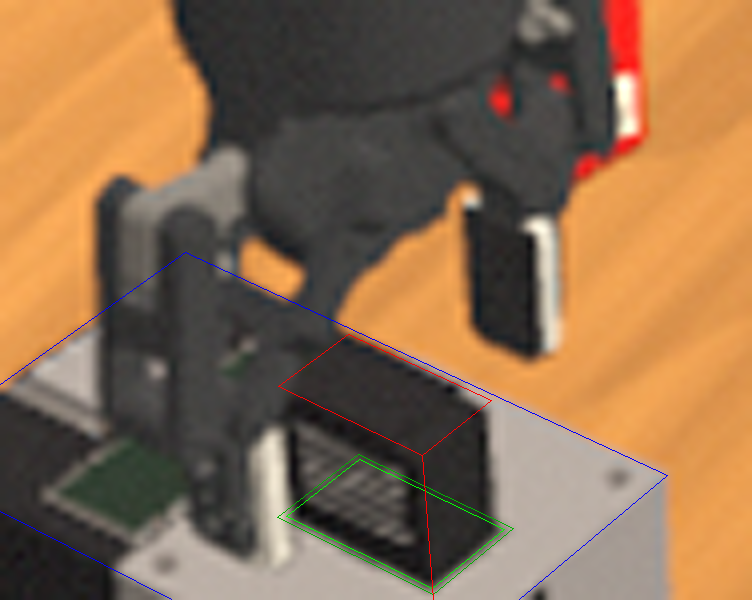

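The pack stands in the bay, free of the jaws. Raising the gripper, then heading to the key.

Emit:
apply_moves(commands=[{"linear":[0,0,-0.01],"delta_rot":[0,0,0],"fingers":0},{"linear":[0,0,-0.03],"delta_rot":[0,0,0],"fingers":0},{"linear":[0,0,-0.055],"delta_rot":[0,0,0],"fingers":0},{"linear":[0,0,-0.075],"delta_rot":[0,0,0],"fingers":0},{"linear":[-0.015,0,-0.08],"delta_rot":[0,0,0],"fingers":0},{"linear":[-0.045,0,-0.08],"delta_rot":[0,0,0],"fingers":100},{"linear":[-0.075,0,-0.08],"delta_rot":[0,0,0],"fingers":255},{"linear":[-0.09,0,-0.08],"delta_rot":[0,0,0],"fingers":255}])

```text
time: 26.4
tool_pos: [0.4356, -0.0898, 0.1717]
tool_rot: [0.0, 0.998, -0.065, 0.0]
contact_force: [-0.3, -0.7, 1.3]
gripper_width: 0.51
```

```bash
python3 go.py .4361 -.0899 .11 -.131; python3 - <<'E'
from h import *
im=np.mean([eyes.grab_frame("scene").astype(float) for _ in range(3)],0)[:,:,::-1]; np.save("s4.npy",im)
K=6;u0,v0,u1,v1=200,170,325,270
a=cv2.resize(np.clip(im[v0:v1,u0:u1]*1.3,0,255).astype('uint8'),None,fx=K,fy=K,interpolation=cv2.INTER_CUBIC)
D=(.5263,-.1018,-.1312)
for d,c in((.0585,(0,0,255)),(.0615,(0,255,0)),(.0645,(255,0,0))):
    zt=.182-d
    x,y=.021,.012
    pts=np.array([[x-.008,y,zt],[x-.008,-y,zt],[-x,-y,zt],[-x,y,zt],[x-.008,y,zt]])
    cv2.polylines(a,[((proj(place(pts,*D),"scene")-[u0,v0]+.5)*K).astype(int)],False,c,1)
cv2.imwrite("pics/home.png",a)
E
```

```text
t 26.4 pos [ 0.4356 -0.0898  0.1717] F [-0.29 -0.66  1.34] w 0.51
lin [0.0005 0.0001 0.0617] norm 0.062 rot [ 0.01 -0.02  0.06]
```

View pics/home.png

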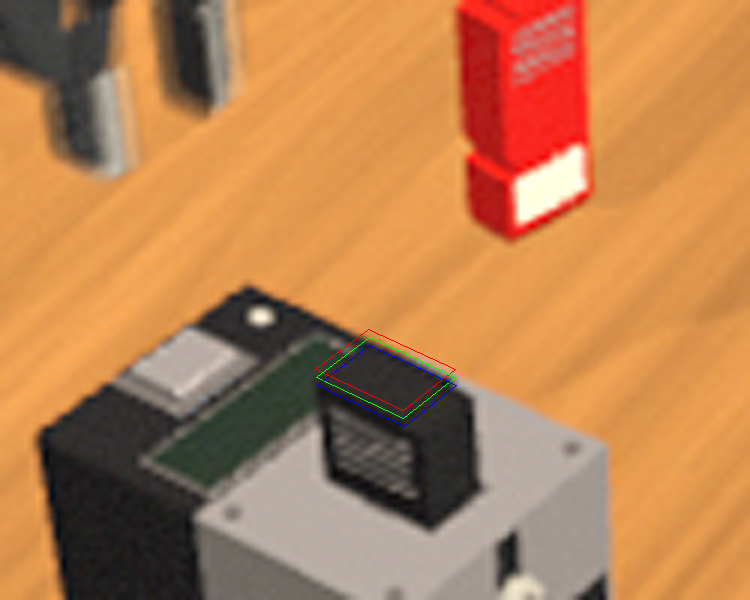

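The pack's top lies on the 61–62 mm outline and it stands upright. Closing the fingers and going down over the key.

Emit:
apply_moves(commands=[{"linear":[0.0005,0,0],"delta_rot":[0,0,0],"fingers":255},{"linear":[0.0005,0,0.01],"delta_rot":[0,0,0],"fingers":255},{"linear":[0.0005,0,0.025],"delta_rot":[0,0,0],"fingers":255},{"linear":[0.0005,0,0.04],"delta_rot":[0,0,0],"fingers":255},{"linear":[0.0005,0,0.055],"delta_rot":[0,0,0],"fingers":255},{"linear":[0.0005,0,0.065],"delta_rot":[0,0,0],"fingers":255},{"linear":[0.0005,0,0.071],"delta_rot":[0,0,0],"fingers":255},{"linear":[0.0005,0,0.073],"delta_rot":[0,0,0],"fingers":255}])

```text
time: 27.35
tool_pos: [0.437, -0.0899, 0.0969]
tool_rot: [-0.0, 0.998, -0.065, -0.001]
contact_force: [-0.2, 0.4, 0.5]
gripper_width: -0.003
```

```bash
python3 go.py .4361 -.0899 .088 -.131; python3 - <<'E'
from h import *
im=eyes.grab_frame("scene")[:,:,::-1]
cv2.imwrite("pics/key.png",cv2.resize(im[150:270,180:320],None,fx=5,fy=5,interpolation=cv2.INTER_CUBIC))
E
```

```text
t 27.35 pos [ 0.437  -0.0899  0.0969] F [-0.22  0.44  0.51] w -0.003
lin [-0.0009  0.0001  0.0089] norm 0.009 rot [-0.03  0.11  0.07]
```

View pics/key.png

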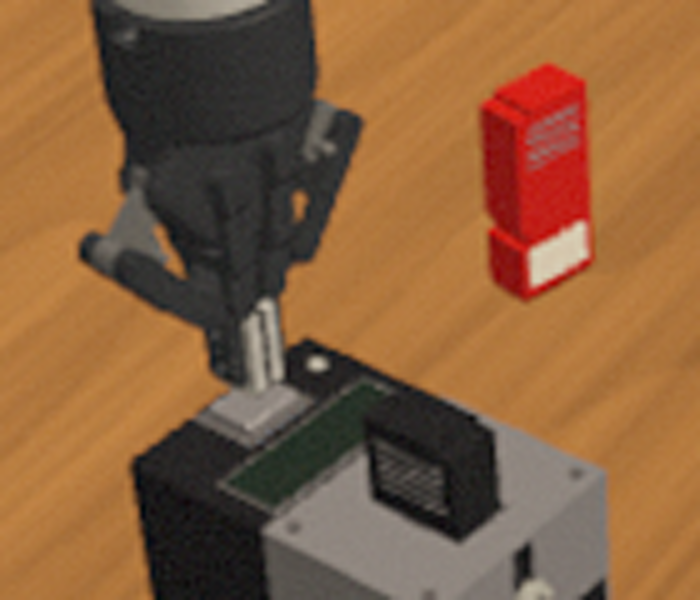

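The shut fingers hang over the key. Pressing down.

Emit:
apply_moves(commands=[{"linear":[-0.0005,0,0.002],"delta_rot":[0,0,0],"fingers":255},{"linear":[-0.0005,0,0.004],"delta_rot":[0,0,0],"fingers":255},{"linear":[-0.0005,0,0.006],"delta_rot":[0,0,0],"fingers":255},{"linear":[-0.0005,0,0.008],"delta_rot":[0,0,0],"fingers":255},{"linear":[-0.0005,0,0.009],"delta_rot":[0,0,0],"fingers":255},{"linear":[-0.0005,0,0.01],"delta_rot":[0,0,0],"fingers":255},{"linear":[-0.0005,0,0.011],"delta_rot":[0,0,0],"fingers":255},{"linear":[-0.0005,0,0.011],"delta_rot":[0,0,0],"fingers":255}])

```text
time: 28.2
tool_pos: [0.4371, -0.0901, 0.0872]
tool_rot: [-0.0, 0.998, -0.065, -0.0]
contact_force: [-0.9, 0.7, 1.3]
gripper_width: 0.002
```

Emit:
apply_moves(commands=[{"linear":[0,0,0.0005],"delta_rot":[0,0,0],"fingers":255},{"linear":[0,0,0.001],"delta_rot":[0,0,0],"fingers":255},{"linear":[0,0,0.0015],"delta_rot":[0,0,0],"fingers":255},{"linear":[0,0,0.002],"delta_rot":[0,0,0],"fingers":255},{"linear":[0,0,0.002],"delta_rot":[0,0,0],"fingers":255},{"linear":[0,0,0.002],"delta_rot":[0,0,0],"fingers":255},{"linear":[0,0,0.002],"delta_rot":[0,0,0],"fingers":255},{"linear":[0,0,0.002],"delta_rot":[0,0,0],"fingers":255}])

```text
time: 29.0
tool_pos: [0.4371, -0.0901, 0.0852]
tool_rot: [-0.0, 0.998, -0.065, 0.0]
contact_force: [-1.5, -0.0, 3.2]
gripper_width: 0.001
```

Emit:
apply_moves(commands=[{"linear":[0,0,0.0005],"delta_rot":[0,0,0],"fingers":255},{"linear":[0,0,0.001],"delta_rot":[0,0,0],"fingers":255},{"linear":[0,0,0.0014],"delta_rot":[0,0,0],"fingers":255},{"linear":[0,0,0.0016],"delta_rot":[0,0,0],"fingers":255},{"linear":[0,0,0.0018],"delta_rot":[0,0,0],"fingers":255},{"linear":[0,0,0.0018],"delta_rot":[0,0,0],"fingers":255},{"linear":[0,0,0.0018],"delta_rot":[0,0,0],"fingers":255},{"linear":[0,0,0.0018],"delta_rot":[0,0,0],"fingers":255}])

```text
time: 29.8
tool_pos: [0.4371, -0.0901, 0.084]
tool_rot: [-0.0, 0.998, -0.065, -0.0]
contact_force: [-2.6, 1.3, 7.0]
gripper_width: 0.001
```

The key is fully down: z stopped at 0.0840 against a target of about 0.083, and the force is 7 N, past the 4 N of its spring. Lifting off and backing away.

Emit:
apply_moves(commands=[{"linear":[0,0,-0.003],"delta_rot":[0,0,0],"fingers":255},{"linear":[0,0,-0.012],"delta_rot":[0,0,0],"fingers":255},{"linear":[0,0,-0.03],"delta_rot":[0,0,0],"fingers":255},{"linear":[0,0,-0.055],"delta_rot":[0,0,0],"fingers":255},{"linear":[0,0,-0.08],"delta_rot":[0,0,0],"fingers":255},{"linear":[0,0,-0.105],"delta_rot":[0,0,0],"fingers":255},{"linear":[0,0,-0.12],"delta_rot":[0,0,0],"fingers":255},{"linear":[0,0,-0.125],"delta_rot":[0,0,0],"fingers":255}])

```text
time: 30.6
tool_pos: [0.4379, -0.0904, 0.2103]
tool_rot: [0.0, 0.998, -0.065, 0.002]
contact_force: [0.1, -0.0, 0.4]
gripper_width: 0.001
```

Emit:
apply_moves(commands=[{"linear":[0,0.01,0],"delta_rot":[0,0,0],"fingers":255},{"linear":[0,0.04,0],"delta_rot":[0,0,0],"fingers":255},{"linear":[0,0.08,0],"delta_rot":[0,0,0],"fingers":255},{"linear":[0,0.12,0],"delta_rot":[0,0,0],"fingers":255},{"linear":[0,0.15,0],"delta_rot":[0,0,0],"fingers":255},{"linear":[0,0.17,0],"delta_rot":[0,0,0],"fingers":255},{"linear":[0,0.18,0],"delta_rot":[0,0,0],"fingers":255},{"linear":[0,0.18,0],"delta_rot":[0,0,0],"fingers":255}])

```text
time: 31.4
tool_pos: [0.4129, -0.2692, 0.2068]
tool_rot: [-0.001, 0.998, -0.066, -0.001]
contact_force: [0.7, 0.1, 0.1]
gripper_width: 0.005
```

```bash
python3 go.py .4361 -.0899 .2 -.131; python3 - <<'E'
from h import *
im=np.mean([eyes.grab_frame("scene").astype(float) for _ in range(3)],0)[:,:,::-1]; tp=eyes.grab_frame("top")[:,:,::-1]
cv2.imwrite("pics/endt.png",tp)
K=6;u0,v0,u1,v1=200,180,325,280
a=cv2.resize(np.clip(im[v0:v1,u0:u1]*1.3,0,255).astype('uint8'),None,fx=K,fy=K,interpolation=cv2.INTER_CUBIC)
cv2.imwrite("pics/end.png",a)
d=np.abs(im-np.load("s4.npy")).max(2)[200:300,200:312]; print((d>40).sum())
s0=np.load("s.npy"); d=np.abs(im-s0).max(2); n=cv2.connectedComponentsWithStats((d>40).astype('uint8')); print([x for x in n[2][1:] if x[4]>8])
E
```

```text
t 31.4 pos [ 0.4129 -0.2692  0.2068] F [0.75 0.07 0.08] w 0.005
lin [-0.0005 -0.1808  0.0071] norm 0.181 rot [-0.09  0.13 -0.05]
0
[array([   39,     0,   163,   230, 15850], dtype=int32), array([ 30,  64,  30,  64, 346], dtype=int32), array([ 43,  77,  23,  27, 171], dtype=int32), array([ 38,  78,  13,  29, 114], dtype=int32), array([119,  84,   8,   4,  18], dtype=int32), array([ 97,  92,  42,  25, 162], dtype=int32), array([317, 171,  23,  48, 937], dtype=int32), array([253, 229,  27,  29, 526], dtype=int32)]
```

View pics/end.png

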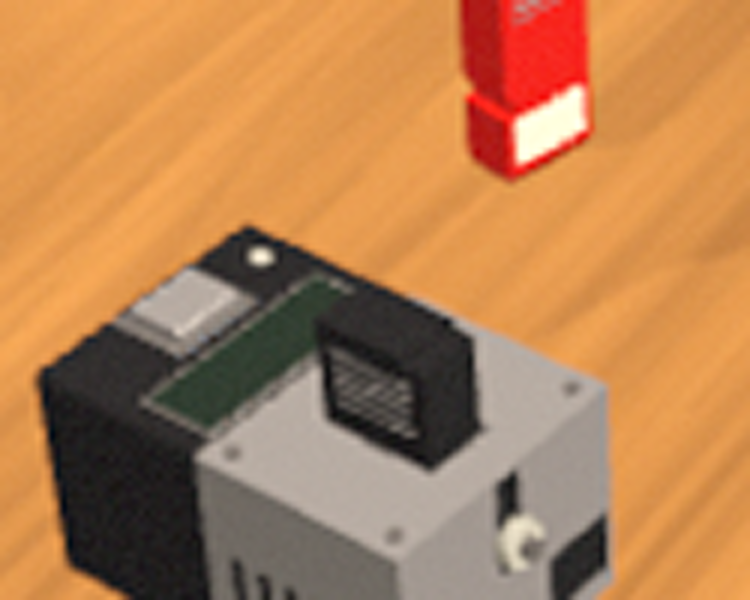

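View pics/endt.png

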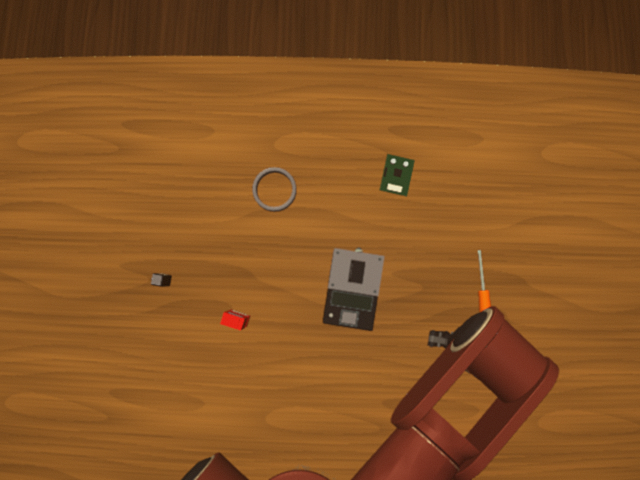

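The pack stands upright in the bay (top view 357,272), unchanged since release. The key is up, everything else is in place, and the arm is clear. Handing in.

```bash
python3 -c "
from plant import job_done
print(job_done())"
```

```text
the job is handed in; nothing more can be done
None
```

The notched pack is on charge: it clicked home in the bay, the start key was pressed and sprang back, and I handed the job in at about 31.5 s of the 72 s.

- **Pack:** I lifted the black two-cell pack and lowered it into the bay with its notch towards the ball. The vertical force fell from about +1.6 to −7.4 N as the ball ran into the notch. It then rose steeply over about 1 mm, and I stopped at +1.9 N. The underside is about 61.4 mm below the rim, which agrees with the nut seen at about 26 mm and the pack's top in the picture.
- **Start key:** the fingers went down to z = 0.084, the full 4 mm, with 7 N against them. I then let go and lifted clear.
- **Last checks:** the pack stands upright and had not moved since I released it. The key looks up, and the fingers were clear with about zero force. The tape, board, screwdriver, slim pack and red pack are where they were at the start.
- **Disagreements and limits:** the two cameras differed by about 1 mm on positions, which did not hinder the fit. The fall in force at the click was about 9 N, more than the 2 to 5 N given, perhaps because the stiff grip held the pack back against the ball. The ball's position could not be read directly, so the click rests on force, depth and how the pack stood afterwards.

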